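# Check weight from its case onto the bench scale

### The job

The bench scale is due for its check. Swing the lid of the weight case right back past its balance point so that it stays open by itself, then take the big check weight out and set it down gently, upright, in the middle of the scale's pan. Leave the small weight standing in the case and do not shift the roll of tape.

Things in the scene. Friction and masses are not known exactly. Their poses are not given: they have to be found in the camera images.
- case: Grey plastic weight case, fixed, 170 x 170 mm outside, 90 mm high, walls and floor 6 mm. Origin at the centre of its underside, x towards the hinge, z up. The lid's hinge runs along the top of the wall farthest from the robot (+x), so the lid swings up and away from the robot. Two steel weights stand inside, side by side along the case's y, out of sight until the lid is open.
- lid (a joint): The case's lid, 170 x 170 x 6 mm, 0.25 kg, in rad: 0 closed, grows as it opens, stop at 1.92. Almost frictionless hinge, no catch: below about 1.5 the lid falls shut, beyond about 1.55 it falls open onto its stop and stays there.
- lid_grip (a point): Centre of the lid's handle: steel bar 14 mm thick, 36 mm long, on two posts 10 mm either side of its middle, near the lid's front edge, 34 mm above the lid's face. Pinched end to end from above, it turns between the fingers. Axes turn with the lid: y along bar and hinge, z out of the lid (up when closed), x towards the hinge, whose line lies at x = +155 mm, z = -40 mm.
- big_weight: The larger steel check weight, about 0.5 kg: upright cylinder 42 mm in diameter and 42 mm high, then a neck 14 mm in diameter, then a round knob 24 mm in diameter from 54 to 68 mm above the base (68 mm overall). Origin at the centre of its underside, z up its axis. It stands on the case's floor, over 18 mm clear of the walls and the small weight.
- small_weight: The smaller steel check weight (to be left): same shape, cylinder 28 mm in diameter and 26 mm high, knob 24 mm in diameter, 52 mm overall. Origin at the centre of its underside, z up. Stands beside the big one.
- pan (a point): Centre of the upper face of the scale's round steel pan, 116 mm in diameter, 64 mm above the bench. The white scale (220 x 170 mm) is fixed to the bench; the pan does not move. z up.
- tape_roll: Bystander: loose roll of beige tape lying flat on the bench, 100 mm in diameter, 48 mm high. Origin at the centre of its underside, z up.

How it is judged (in metres and radians):
On the way:
1. the lid has been swung past its balance point and is wide open (joint above 1.65 rad) (value of joint lid above 1.65 rad), for 0.2 s.
At the end, for the whole second after the job is handed in: The lid stands open by itself (joint above 1.65 rad); the big weight stands at rest on the pan, upright within 10 degrees and within 25 mm of the pan's centre; the small weight still stands in the case within 30 mm of its start, upright within 10 degrees; the tape roll is within 30 mm of its start (value of joint lid above 1.65 rad and horizontal distance between big_weight and pan below 0.025 m and z of big_weight in the frame of pan between -0.006 and 0.006 m and angle between each of big_weight, small_weight's own z axis and vertical below 0.17 rad and linear speed of big_weight below 0.03 m/s and distance of each of small_weight, tape_roll from where it was at the start of the episode below 0.03 m); the robot touches nothing.
It fails at once if the big weight is dropped onto the pan (faster than 0.5 m/s within 20 mm above it) (horizontal distance between big_weight and pan below 0.06 m and z of big_weight in the frame of pan below 0.02 m and linear speed of big_weight above 0.5 m/s).
It fails at once if the small weight is moved by more than 30 mm (distance of small_weight from where it was at the start of the episode above 0.03 m).
It fails at once if the tape roll is moved by more than 30 mm (distance of tape_roll from where it was at the start of the episode above 0.03 m).
It also fails if it takes over 53 s, if anything falls off the work surface, if the arm or the gripper's body presses on something with over 40 N, if the wrist force passes 120 N, or if a joint passes its speed limit or range.

### The arm

A 6-joint arm with a two-finger parallel gripper is mounted at the origin on the work surface. World frame = base frame: x ahead of the robot, y to its left, z up, the work surface at z = 0. Lengths are in mm, angles in rad, forces in N, time in s.
With the tool pointing down it reaches from about 350 to 775 mm from the base axis. Payload 7.3 kg.
Tool frame: the origin (TCP) lies midway between the tips of the shut fingers; the grasp point (between the pads) lies 19 mm behind it; z points along the fingers, y is the direction in which the jaws open and shut (so a half turn about z gives the same grasp; the last joint's range is limited). The gripper opens to 92 mm and grips with 3 to 60 N. Pads are 19 mm wide; open, the fingers measure 130 mm over their backs; the gripper's body (75 mm by 190 mm) begins 47 mm behind the grasp point.
Start: joints at [1.079, 0.342, 1.524, -0, 1.275, -0.146], TCP at [177.935, 493.947, 226.741] pointing down, gripper open.
Joint ranges: [-2.53, 2.53], [-0.77, 2.02], [0.04, 2.7], [-1, 4.14], [0.28, 2.66], [-3.11, 3.11]. Speed limits (rad/s): [2.57, 2.57, 3.14, 3.14, 3.14, 3.14].

### API

Orientations are given as [roll, pitch, yaw] about the fixed x, y, z axes, in that order (R = Rz(yaw) Ry(pitch) Rx(roll)).
In Python, from plant import readout, optics, job gives the robot as it stands.
- The arm moves only by the tool drive_tool, never from a script. Its argument "series" is a list of rows, each a list of 4 numbers: the shift along the world's x, y, z in mm, then the turn about the world's z in degrees. A call has 1 to 12 rows; each row shifts and turns the commanded pose from where the row before left it; what a row does not reach is not made up. A row lasts 1/10 s, in which the tool goes at most 50 mm and 8.59 degrees, less where a joint would pass 70% of its speed; a pose out of reach is approached as far as the arm can. A call with a gripper value outside its range is refused whole. "hand" is the closure, from 0 (fully open) to 1 (shut), set as the call begins (left out, the last holds). The fingers move at their own pace and stop on an object; the grip force is fixed at half the most. Time passes only in rows, so rows that do not move let the fingers close. It gives the time, the measured TCP pose, the force and the opening at its end, in the units of the state.
- readout.get_obs(): the state, without advancing time (a new reading comes with each control period).
- optics.capture(name): name is "side" or "top" or "wrist"; returns a dict with "image" (420x560x3 uint8, blue, green, red), "depth" (420x560 float32, mm along the optical axis (not along the pixel's ray), 0 where there is no reading), "vfov" (degrees; the focal length in pixels is half the picture's height over the tangent of half this angle, whatever the lens; pixels are square), "cx", "cy" (the principal point, pixels), "eye" and "rotation" of the camera in the world. Camera axes: x right, y down, z forward; pixel columns grow to the right and rows downward; lengths in mm; the calibration is good to about 2 mm. A picture is of the moment at which its call begins.
- job.close_job(): hands the job in, once; it reports no verdict.
The state is a dict: "time": time; "joint_positions": joint angles; "dq": joint speeds; "tau": joint torques, N m; "tool_pos": TCP position; "tcp_rot": TCP orientation; "contact_force": force on the tool from outside, world axes, zero at the start; "moment": the same for the moment, N m; "grip_width": finger opening in mm.
Only numpy, scipy, OpenCV 4.12 (cv2) and the standard library are available. Lean on these libraries where they do the work, as an engineer would, in place of code of your own. Each camera call takes 0.05 s, during which the arm holds its last target.

## Working session

There is one attempt and no reset: what is moved stays moved. The work goes in short steps, Python scripts to look and compute and a tool call to move; the robot and the scene stay as the last step left them, time stands still between calls to the robot, and variables do not carry over. Pictures are saved under pics/ and viewed, and the job is handed in when it is done.

Besides the shell and the picture viewer there is one more tool, called in YAML: its name, and indented under it one key for each argument. drive_tool: Moves the arm, as the interface text tells. Its arguments: {"type":"object","properties":{"series":{"type":"array"},"hand":{"type":"number"}},"required":["series"]}

```bash
ls; mkdir -p pics; cat > h.py <<'E'
import numpy as np, cv2, sys
sys.path.insert(0,'.')
from plant import readout, optics, job
def cap(n,fn):
    d=optics.capture(n); cv2.imwrite('pics/'+fn+'.png',d['image']); np.savez('pics/'+fn+'.npz',**{k:np.array(v) for k,v in d.items()}); return d
def f(d): return d['image'].shape[0]/2/np.tan(np.radians(float(d['vfov']))/2)
def ray(d,u,v):
    c=np.array([(u-float(d['cx']))/f(d),(v-float(d['cy']))/f(d),1.]); return np.array(d['rotation'])@c
def onplane(d,u,v,z):
    r=ray(d,u,v); e=np.array(d['eye']); return e+r*(z-e[2])/r[2]
def pts(d):
    H,W=d['depth'].shape; u,v=np.meshgrid(np.arange(W),np.arange(H))
    c=np.stack([(u-float(d['cx']))/f(d),(v-float(d['cy']))/f(d),np.ones((H,W))],-1)*d['depth'][...,None]
    return c@np.array(d['rotation']).T+np.array(d['eye'])
E
python3 - <<'E'
from h import *
for n in ['side','top','wrist']:
    d=cap(n,n+'0'); print(n,d['vfov'],d['cx'],d['cy'],np.round(d['eye']),np.round(d['rotation'],3).tolist())
print(readout.get_obs())
E
```

```text
pics
side 54.969834634517014 276.358781482108 209.51121410348725 [206. 395. 446.] [-2.144, 0.026, -2.384]
top 42.39838525221744 286.56991282730775 213.00490518616712 [5.130e+02 1.000e+00 1.118e+03] [-3.051, -0.002, -1.544]
wrist 66.23008778538008 279.4997553628346 208.24548367978744 [101. 522. 385.] [2.838, 0.002, 1.224]
{'time': 0.15, 'joint_positions': array([ 1.07900839e+00,  3.42544923e-01,  1.52478199e+00, -3.54492862e-05,
        1.27543414e+00, -1.46019315e-01]), 'dq': array([ 3.60084012e-05, -2.39456644e-03, -1.97666032e-03, -7.97864442e-04,
       -6.89039970e-05,  8.30780747e-04]), 'tau': array([ 1.68662751e-03, -4.31469762e+01, -2.44354409e+01,  7.16907810e-02,
        5.36206516e-02, -1.18170810e-04]), 'tool_pos': array([177.7834876 , 493.65152866, 226.21928864]), 'tcp_rot': array([-3.14043175e+00, -1.36461998e-04,  2.79583429e+00]), 'contact_force': array([-0.92263927,  0.47373503, -0.3061664 ]), 'moment': array([0.04733858, 0.01369204, 0.0122889 ]), 'grip_width': 92.00314667387055}
```

```bash
sed -i "s/np.array(d\['rotation'\])/Rm(d)/g" h.py; cat >> h.py <<'E'
from scipy.spatial.transform import Rotation
def Rm(d): return Rotation.from_euler('xyz',np.array(d['rotation'])).as_matrix()
def load(fn):
    z=np.load('pics/'+fn+'.npz'); return {k:z[k] for k in z.files}
E
cat h.py | head -12
```

```text
import numpy as np, cv2, sys
sys.path.insert(0,'.')
from plant import readout, optics, job
def cap(n,fn):
    d=optics.capture(n); cv2.imwrite('pics/'+fn+'.png',d['image']); np.savez('pics/'+fn+'.npz',**{k:np.array(v) for k,v in d.items()}); return d
def f(d): return d['image'].shape[0]/2/np.tan(np.radians(float(d['vfov']))/2)
def ray(d,u,v):
    c=np.array([(u-float(d['cx']))/f(d),(v-float(d['cy']))/f(d),1.]); return Rm(d)@c
def onplane(d,u,v,z):
    r=ray(d,u,v); e=np.array(d['eye']); return e+r*(z-e[2])/r[2]
def pts(d):
    H,W=d['depth'].shape; u,v=np.meshgrid(np.arange(W),np.arange(H))
```

View pics/top0.png

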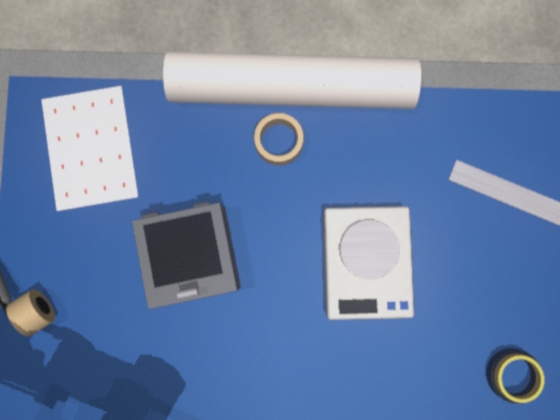

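View pics/side0.png

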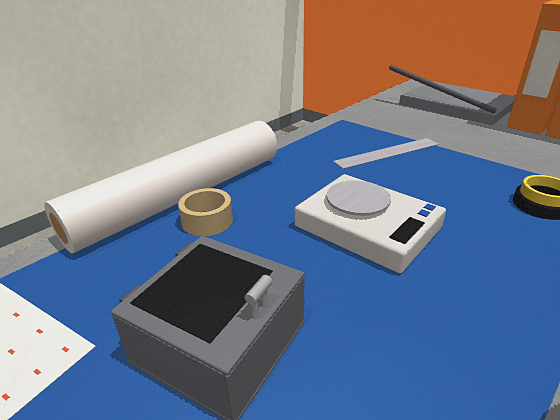

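View pics/wrist0.png

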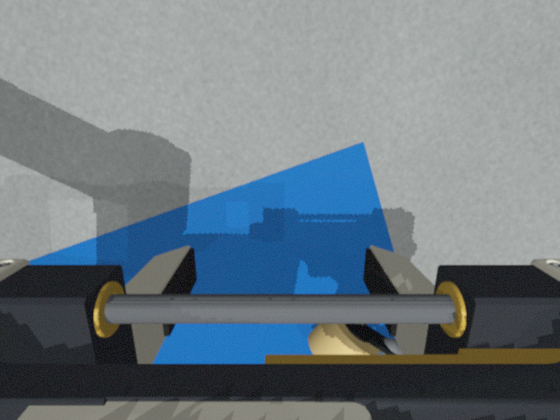

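Top view: case centre about (185,255), with the handle at (187,291) and the hinge lugs on the upper side. The pan is at (370,249) and the tape roll at (278,138). Next I measure these.

```bash
python3 - <<'E'
from h import *
t=load('top0'); s=load('side0'); P=pts(t); S=pts(s)
def show(n,u,v): print(n,np.round(P[v,u]))
for n,u,v in [('bench',250,350),('handle',187,291),('lid',185,245),('pan',370,249),('tape top',258,138)]: show(n,u,v)
# lid top by depth
b=t['image'].astype(int)
m=(abs(P[...,2]-96)<6)&(P[...,0]>350)&(P[...,0]<620)&(P[...,1]>80)&(P[...,1]<350)
m=m.astype(np.uint8); n,l,st,c=cv2.connectedComponentsWithStats(m); i=1+np.argmax(st[1:,4]); mm=(l==i)
cn=max(cv2.findContours(mm.astype(np.uint8),0,2)[0],key=cv2.contourArea)
r=cv2.minAreaRect(cn); bx=cv2.boxPoints(r); print(st[i],bx.round(1).tolist())
W=np.array([onplane(t,u,v,96) for u,v in bx]); print('lid corners',W.round(1).tolist(), 'c',W.mean(0).round(1),[np.linalg.norm(W[k]-W[k-1]).round(1) for k in range(4)])
# pan
g=P[...,2]; q=(abs(g-64)<5)&(P[...,0]>400)&(P[...,0]<700)&(P[...,1]>-300)&(P[...,1]<-20)
hsv=cv2.cvtColor(t['image'],cv2.COLOR_BGR2HSV)
print('panpix',t['image'][249,370],t['image'][215,335])
gray=hsv[...,2]; q=(gray<205)&(gray>120)&(hsv[...,1]<60); q[:,:320]=0;q[:,415:]=0;q[:205]=0;q[300:]=0
n,l,st,c=cv2.connectedComponentsWithStats(q.astype(np.uint8)); i=1+np.argmax(st[1:,4]);print(st[i],c[i])
cn=max(cv2.findContours((l==i).astype(np.uint8),0,2)[0],key=cv2.contourArea)
e=cv2.fitEllipse(cn);print(e,onplane(t,*e[0],64).round(1), 116/ (e[1][0]), 'diam', np.mean(e[1])*(t['eye'][2]-64)/f(t))
# handle: points 20..60 above lid in both clouds
for nm,C in (('top',P),('side',S)):
    k=(C[...,2]>118)&(C[...,2]<150)&(C[...,0]>300)&(C[...,0]<560)&(C[...,1]>80)&(C[...,1]<330)
    X=C[k]; print(nm,k.sum(),X.mean(0).round(1),X.min(0).round(1),X.max(0).round(1)); 
    vv,uu=np.where(k)
    print(cv2.minAreaRect(np.stack([uu,vv],1).astype(np.float32)))
    U,_,V=np.linalg.svd(X[:,:2]-X[:,:2].mean(0)); print('dir',V[0])
E
```

```text
bench [334.  68.  -2.]
handle [458. 176. 138.]
lid [541. 190. 100.]
pan [ 544. -162.   66.]
tape top [762.  63.  45.]
[ 132  204  105  106 8019] [[129.1999969482422, 217.0], [218.60000610351562, 199.10000610351562], [237.10000610351562, 291.3999938964844], [147.6999969482422, 309.29998779296875]]
lid corners [[591.2, 299.1, 96.0], [629.8, 131.2, 96.0], [457.0, 90.0, 96.0], [419.5, 255.6, 96.0]] c [524.4 194.   96. ] [np.float64(177.1), np.float64(172.3), np.float64(177.6), np.float64(169.7)]
panpix [213 207 211] [222 224 225]
[324 206  90  94 530] [363.62075472 237.99811321]
((368.4208984375, 261.103271484375), (92.0031509399414, 161.06655883789062), 176.97459411621094) [ 520.2 -159.8   64. ] 1.2608263827368635 diam 246.39358401690862
top 162 [453.2 176.5 135.1] [442.6 158.3 125.2] [463.2 195.2 142.1]
((186.97804260253906, 293.3975524902344), (7.612890720367432, 21.02275276184082), 77.90524291992188)
dir [-0.24208773  0.97025436]
side 425 [448.4 178.4 132.9] [440.3 156.2 118.1] [459.6 194.7 137.8]
((258.78448486328125, 289.6637878417969), (14.269451141357422, 34.05877685546875), 40.23635482788086)
dir [-0.17047921  0.98536127]
```

```bash
python3 - <<'E'
from h import *
t=load('top0'); P=pts(t)
# pan by hough
g=cv2.cvtColor(t['image'],cv2.COLOR_BGR2GRAY)
c=cv2.HoughCircles(g[200:325,315:425],cv2.HOUGH_GRADIENT,1.0,50,param1=80,param2=10,minRadius=24,maxRadius=38)
print('expected r',58*f(t)/(t['eye'][2]-64)); 
for q in c[0][:3]: print(q+[315,200,0], onplane(t,q[0]+315,q[1]+200,64).round(1))
c=cv2.HoughCircles(g[100:175,240:320],cv2.HOUGH_GRADIENT,1.0,50,param1=80,param2=10,minRadius=18,maxRadius=32)
for q in c[0][:2]: print('tape',q+[240,100,0], onplane(t,q[0]+240,q[1]+100,48).round(1))
# black lid panel
m=((g<45)).astype(np.uint8); m[:190]=0;m[310:]=0;m[:,:125]=0;m[:,245:]=0
n,l,st,cc=cv2.connectedComponentsWithStats(m); i=1+np.argmax(st[1:,4]); cn=max(cv2.findContours((l==i).astype(np.uint8),0,2)[0],key=cv2.contourArea)
bx=cv2.boxPoints(cv2.minAreaRect(cn)); W=np.array([onplane(t,u,v,96) for u,v in bx]);print('panel',bx.round().tolist(),W.round(1).tolist(),W.mean(0))
# side handle
s=load('side0')
S=pts(s)
for (u,v) in [(269,277),(250,300)]: print(t and S[v,u].round(1))
for nm,d in (('top0',t),('side0',s)):
    x=d['image']; 
    x=x[240:330,140:240] if nm=='top0' else x[250:340,210:320]
    cv2.imwrite('pics/crop_'+nm+'.png',cv2.resize(x,None,fx=6,fy=6,interpolation=cv2.INTER_NEAREST))
E
```

```text
expected r 29.785765781358545
[370.5        248.5         29.20000076] [ 544.7 -163.6   64. ]
[351.5        304.5         24.60000038] [ 436.1 -128.3   64. ]
tape [278.5        136.5         18.29999924] [765.1  21.8  48. ]Traceback (most recent call last):
  File "<stdin>", line 12, in <module>
    return _wrapfunc(a, 'argmax', axis=axis, out=out, **kwds)
    return bound(*args, **kwds)
ValueError: attempt to get argmax of an empty sequence
```

```bash
python3 - <<'E'
from h import *
t=load('top0'); g=cv2.cvtColor(t['image'],cv2.COLOR_BGR2GRAY)
print(g[245,185],g[215,140],g[290,160],t['image'][245,185])
hsv=cv2.cvtColor(t['image'],cv2.COLOR_BGR2HSV); ch=t['image'].max(2)
m=(ch<70).astype(np.uint8); m[:190]=0;m[310:]=0;m[:,:125]=0;m[:,245:]=0
n,l,st,cc=cv2.connectedComponentsWithStats(m); 
i=l[245,185]; cn=max(cv2.findContours((l==i).astype(np.uint8),0,2)[0],key=cv2.contourArea)
bx=cv2.boxPoints(cv2.minAreaRect(cn)); W=np.array([onplane(t,u,v,96) for u,v in bx]);print('panel',st[i],bx.round().tolist(),W.round(1).tolist(),W.mean(0))
s=load('side0')
for nm,d in (('top0',t),('side0',s)):
    x=d['image']; 
    x=x[195:315,125:245] if nm=='top0' else x[250:340,210:320]
    cv2.imwrite('pics/crop_'+nm+'.png',cv2.resize(x,None,fx=5,fy=5,interpolation=cv2.INTER_NEAREST))
E
```

```text
53 99 127 [58 52 52]
panel [ 144  213   77   73 4140] [[143.0, 225.0], [209.0, 212.0], [222.0, 273.0], [155.0, 286.0]] [[575.8, 272.8, 96.0], [604.5, 147.6, 96.0], [491.0, 120.4, 96.0], [462.8, 244.3, 96.0]] [533.50648646 196.27897513  96.        ]
```

View pics/crop_top0.png

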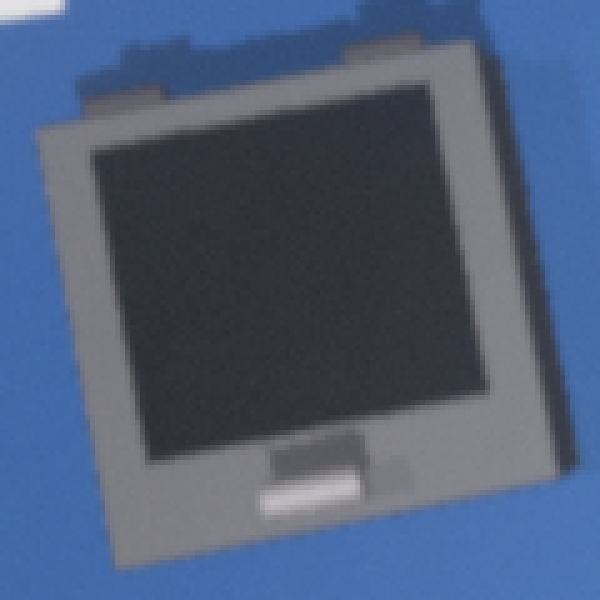

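View pics/crop_side0.png

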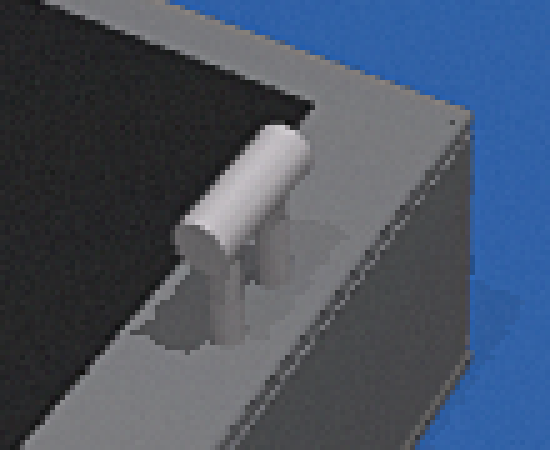

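```bash
python3 - <<'E'
from h import *
t=load('top0');s=load('side0')
q=np.array([(38,130),(475,42),(558,478),(115,568)])/5+[125,195]-.4
W=np.array([onplane(t,u,v,96) for u,v in q]); print(W.round(1).tolist(),W.mean(0).round(1),[np.linalg.norm(W[k]-W[k-1]).round(1) for k in range(4)])
for a,b in ((3,0),(2,1)):
    v=W[b]-W[a]; print(np.degrees(np.arctan2(v[1],v[0])))
for a,b in ((1,0),(2,3)):
    v=W[b]-W[a]; print(np.degrees(np.arctan2(v[1],v[0]))-90)
print('bar',onplane(t,187.2-.1,293.4-.1,136).round(1))
# bar near-end cap centre in side view, z=130; far end
print('near end',onplane(s,250,297.3,130).round(1),'far',onplane(s,210+289/5,250+146/5,130).round(1))
# lid right-front corner in side: (470,108)
print('corner side',onplane(s,210+470/5,250+108/5,96).round(1))
E
```

```text
[[584.4, 293.1, 96.0], [622.4, 129.0, 96.0], [459.2, 91.8, 96.0], [421.5, 255.8, 96.0]] [521.9 192.4  96. ] [np.float64(167.1), np.float64(168.4), np.float64(167.4), np.float64(168.3)]
12.8966378870924
12.861883450253307
13.015261484058101
12.9289666536215
bar [453.4 176.2 136. ]
near end [448.9 190.8 130. ] far [454.5 157.6 130. ]
corner side [456.4  90.8  96. ]
```

drive_tool:
  series:
    - [23,-26.5,0,8.1]
    - [23,-26.5,0,8.1]
    - [23,-26.5,0,8.1]
    - [23,-26.5,0,8.4]
    - [23,-26.5,0,0]
    - [23,-26.5,0,0]
    - [23,-26.5,-5,0]
    - [23,-26.5,-5,0]
    - [23,-26.5,-5,0]
    - [23,-26.5,-5,0]
    - [23,-26.5,-5,0]
    - [22,-26,-5,0]
  hand: 0.2

```text
time: 1.35
tool_pos: [453.6, 175.2, 196.4]
tcp_rot: [3.141, -0.0, -2.917]
contact_force: [-0.3, 1.1, -0.3]
grip_width: 73.5
```

```bash
python3 - <<'E'
from h import *
d=cap('wrist','w1'); o=readout.get_obs(); print(o['time'],o['tool_pos'],np.degrees(o['tcp_rot']),o['grip_width'],o['contact_force'])
E
```

```text
1.4 [456.38388257 171.91941541 195.58379416] [-1.79860697e+02  2.26697938e-02 -1.67255272e+02] 73.34191328856848 [ 3.34279546 -3.13022845  0.60632224]
```

View pics/w1.png

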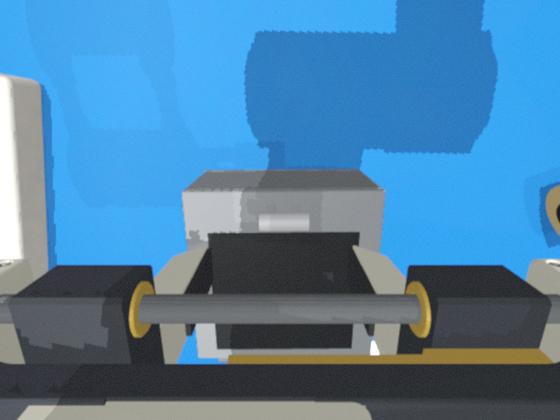

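```bash
python3 - <<'E'
from h import *
d=cap('wrist','w2'); o=readout.get_obs(); print(o['tool_pos'],np.degrees(o['tcp_rot'])[2])
x=d['image']; m=(x.min(2)>175).astype(np.uint8); m[:205]=0; m[234:]=0; m[:,:250]=0; m[:,320:]=0
n,l,st,c=cv2.connectedComponentsWithStats(m); print(st[1:],c[1:])
i=1+np.argmax(st[1:,4]); print(onplane(d,*c[i],135).round(1)); P=pts(d); print(P[l==i].mean(0))
E
```

```text
[454.69354039 173.73155665 195.80864817] -167.3576627512357
[[264 214  51  14 529]] [[288.42533081 220.76748582]]
[452.1 178.3 135. ]
[451.07979307 178.00201403 138.00787556]
```

drive_tool:
  series:
    - [0,0,0,0]
    - [0,0.5,-15,0]
    - [0,0,-20,0]
    - [0,0,-20,0]
    - [0,0,-15,0]
    - [0,0,-10,0]
    - [0,0,-6,0]
    - [0,0,0,0]
    - [0,0,0,0]

```text
time: 2.35
tool_pos: [453.1, 177.3, 111.3]
tcp_rot: [3.141, 0.001, -2.917]
contact_force: [-0.3, 0.5, 0.1]
grip_width: 73.6
```

drive_tool:
  series:
    - [0,0,0,0]
    - [0,0,0,0]
    - [0,0,0,0]
    - [0,0,0,0]
    - [0,0,0,0]
    - [0,0,0,0]
    - [0,0,0,0]
    - [0,0,0,0]
  hand: 1

```text
time: 3.15
tool_pos: [452.7, 178.1, 110.8]
tcp_rot: [3.14, 0.0, -2.917]
contact_force: [-0.8, 5.8, -0.0]
grip_width: 35.6
```

```bash
python3 - <<'E'
from h import *
d=cap('side','s1'); o=readout.get_obs(); print(o['time'],o['tool_pos'],np.degrees(o['tcp_rot'])[2],o['grip_width'],o['contact_force'])
cv2.imwrite('pics/s1c.png',cv2.resize(d['image'][150:380,100:340],None,fx=2.5,fy=2.5))
E
```

```text
3.2 [452.66182661 178.05822744 110.80970826] -167.1582989519244 35.6369183721055 [-0.41417391  5.76868556  0.25955072]
```

View pics/s1c.png

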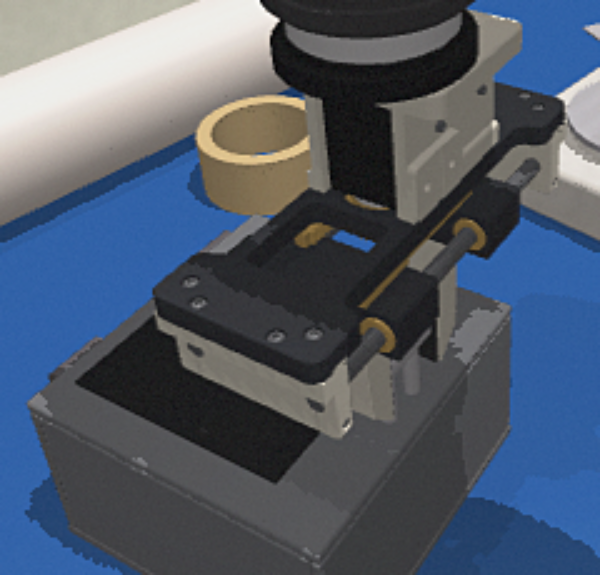

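```bash
python3 - <<'E'
import numpy as np
p0=np.degrees(np.arctan2(40,155)); th=np.concatenate([[0,1.5],1.5+np.cumsum([3,4]+[5]*16+[4,3,2,1])]) 
print(len(th)-1,th[-1])
p=np.radians(p0+th); s=155-160.08*np.cos(p); h=160.08*np.sin(p)-40
X=np.round(np.c_[.9748*s,.2232*s,h],0)*1.0
X=np.round(np.c_[.9748*s,.2232*s,h]*2)/2
print([r+[0] for r in np.diff(X,axis=0).tolist()])
E
```

```text
23 98.5
[[1.0, 0.0, 4.0, 0], [2.5, 1.0, 8.0, 0], [4.0, 0.5, 10.5, 0], [6.0, 1.5, 12.5, 0], [6.5, 1.5, 12.0, 0], [8.0, 2.0, 11.5, 0], [9.0, 2.0, 10.5, 0], [9.5, 2.0, 10.0, 0], [10.5, 2.5, 9.0, 0], [11.5, 2.5, 7.5, 0], [11.5, 3.0, 7.0, 0], [12.5, 2.5, 6.0, 0], [13.0, 3.0, 4.5, 0], [13.0, 3.0, 3.5, 0], [13.5, 3.0, 2.5, 0], [13.5, 3.5, 1.0, 0], [13.5, 3.0, 0.0, 0], [13.5, 3.0, -1.5, 0], [13.5, 3.0, -2.5, 0], [10.5, 2.5, -3.0, 0], [8.0, 2.0, -2.5, 0], [5.0, 1.0, -2.0, 0], [2.5, 0.5, -1.0, 0]]
```

drive_tool:
  series:
    - [1.0,0.0,4.0,0]
    - [2.5,1.0,8.0,0]
    - [4.0,0.5,10.5,0]
    - [6.0,1.5,12.5,0]
    - [6.5,1.5,12.0,0]
    - [8.0,2.0,11.5,0]
    - [9.0,2.0,10.5,0]
    - [9.5,2.0,10.0,0]

```text
time: 4.0
tool_pos: [498.6, 188.9, 189.5]
tcp_rot: [3.139, -0.002, -2.917]
contact_force: [1.6, 6.8, -6.9]
grip_width: 35.9
```

drive_tool:
  series:
    - [10.5,2.5,9.0,0]
    - [11.5,2.5,7.5,0]
    - [11.5,3.0,7.0,0]
    - [12.5,2.5,6.0,0]
    - [13.0,3.0,4.5,0]
    - [13.0,3.0,3.5,0]
    - [13.5,3.0,2.5,0]
    - [13.5,3.5,1.0,0]

```text
time: 4.8
tool_pos: [597.8, 212.4, 231.1]
tcp_rot: [3.139, -0.001, -2.916]
contact_force: [-4.2, 5.8, 0.6]
grip_width: 35.5
```

drive_tool:
  series:
    - [13.5,3.0,0.0,0]
    - [13.5,3.0,-1.5,0]
    - [13.5,3.0,-2.5,0]
    - [10.5,2.5,-3.0,0]
    - [8.0,2.0,-2.5,0]
    - [5.0,1.0,-2.0,0]
    - [2.5,0.5,-1.0,0]
    - [0,0,0,0]

```text
time: 5.6
tool_pos: [664.8, 228.2, 218.9]
tcp_rot: [3.138, 0.002, -2.915]
contact_force: [-0.9, 7.3, 4.7]
grip_width: 35.4
```

```bash
python3 - <<'E'
from h import *
d=cap('side','s2'); o=readout.get_obs(); print(o['time'],o['tool_pos'],np.degrees(o['tcp_rot'])[2],o['grip_width'],o['contact_force'])
E
```

```text
5.65 [664.66827425 228.18307792 218.98390093] -167.03306487284442 35.63633108789413 [-1.62909419  7.98425261  4.73229531]
```

View pics/s2.png

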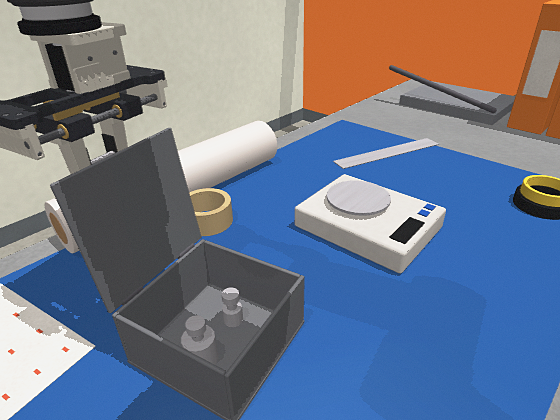

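drive_tool:
  series:
    - [0,0,0,0]
    - [0,0,0,0]
    - [0,0,0,0]
    - [0,0,0,0]
    - [0,0,0,0]
    - [0,0,0,0]
    - [0,0,0,0]
    - [0,0,0,0]
    - [0,0,0,0]
    - [0,0,0,0]
  hand: 0

```text
time: 6.65
tool_pos: [664.9, 225.5, 218.2]
tcp_rot: [3.142, 0.0, -2.917]
contact_force: [0.2, 0.9, -0.3]
grip_width: 92.1
```

drive_tool:
  series:
    - [0,0,15,0]
    - [0,0,25,0]
    - [0,0,25,0]
    - [0,0,15,0]
    - [0,0,0,0]
    - [0,0,0,0]

```text
time: 7.25
tool_pos: [664.7, 225.4, 297.6]
tcp_rot: [3.142, -0.001, -2.917]
contact_force: [-0.6, 0.9, -1.6]
grip_width: 91.9
```

```bash
python3 - <<'E'
from h import *
d=cap('side','s3');t=cap('top','t3'); o=readout.get_obs(); print(o['time'],o['tool_pos'],np.degrees(o['tcp_rot'])[2],o['grip_width'],o['contact_force'])
cv2.imwrite('pics/s3c.png',cv2.resize(d['image'][150:420,30:350],None,fx=2,fy=2))
E
```

```text
7.35 [664.43607743 225.37706842 296.54065889] -167.14153609532576 92.00415077116536 [0.07641831 0.34299216 0.205096  ]
```

View pics/s3c.png

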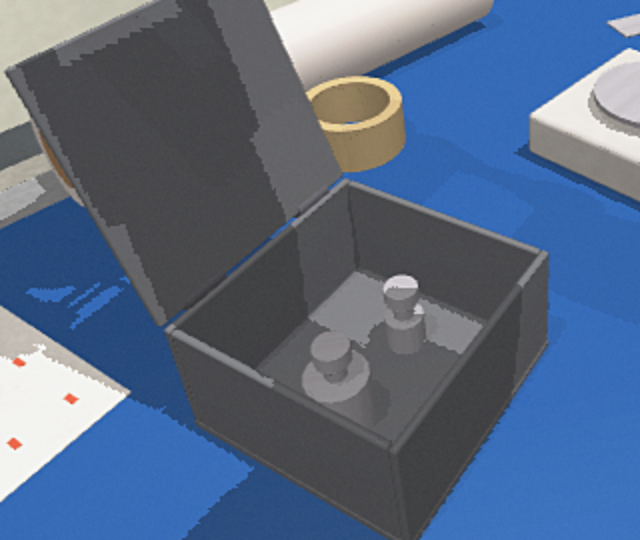

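View pics/t3.png

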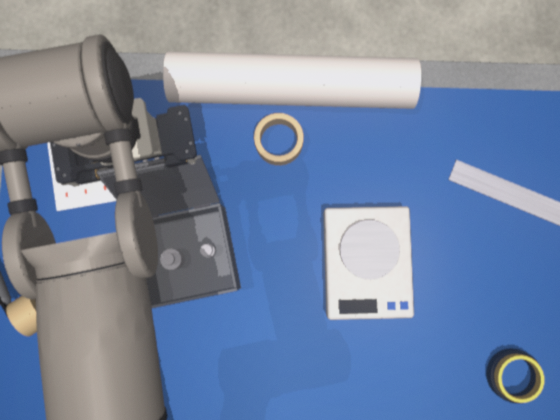

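Lid rests open on its stop. In the top view the big knob is at about (171,259) and the small one at (207,250). In the side view they are at about (196,323) and (230,292).

```bash
python3 - <<'E'
from h import *
t=load('t3');s=load('s3')
x=t['image'][225:285,145:235]; cv2.imwrite('pics/t3c.png',cv2.resize(x,None,fx=8,fy=8,interpolation=cv2.INTER_CUBIC))
x=s['image'][270:390,150:270]; cv2.imwrite('pics/s3d.png',cv2.resize(x,None,fx=5,fy=5,interpolation=cv2.INTER_CUBIC))
P=pts(t);S=pts(s)
for n,C in (('t',P),('s',S)):
  for lo,hi in ((66,82),(50,66)):
    k=(C[...,2]>lo)&(C[...,2]<hi)
    r=np.array([.9748,.2232]); a=(C[...,:2]-[521.9,192.4])@r; b=(C[...,:2]-[521.9,192.4])@np.array([-.2232,.9748])
    k&=(abs(a)<60)&(abs(b)<60); X=C[k]; print(n,lo,k.sum(),X.mean(0).round(1) if k.sum() else '',a[k].mean().round(1),b[k].mean().round(1))
E
```

```text
t 66 126 [513.5 227.5  72.7] -0.3 36.1
t 50 142 [530.  167.8  56.6] 2.4 -25.8
s 66 316 [509.7 228.2  72.2] -3.9 37.6
s 50 309 [522.5 177.9  57. ] -2.6 -14.2
```

View pics/t3c.png

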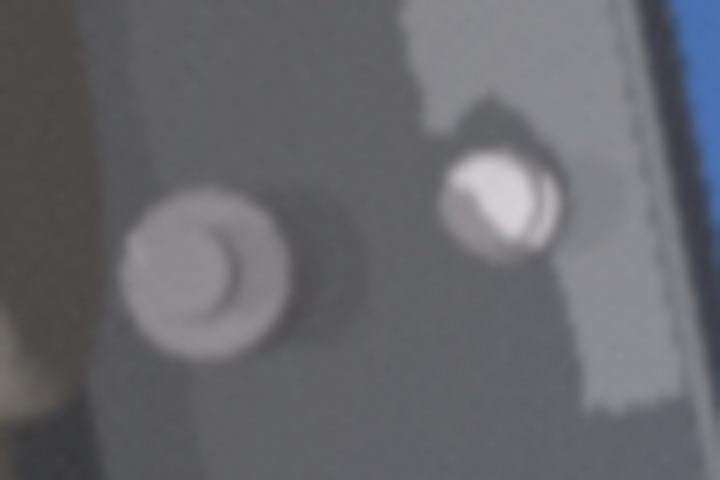

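View pics/s3d.png

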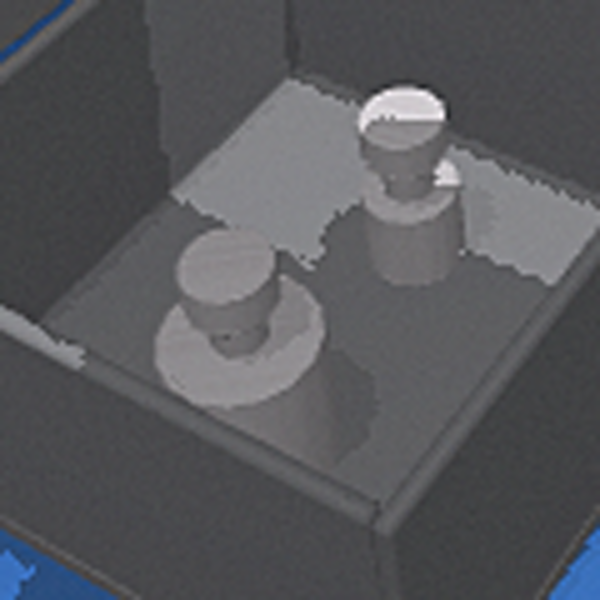

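```bash
python3 - <<'E'
from h import *
t=load('t3');s=load('s3'); r=np.array([[.9748,.2232],[-.2232,.9748]])
for n,d,u,v,z in (('knob t',t,167.2,258.8,74),('cyl t',t,170.3,258.6,48),('knob s',s,194.9,322.5,74),('cyl s',s,150+241/5-.4,270+338/5-.4,48),('small knob t',t,145+503/8-.4,225+205/8-.4,58),('small knob s',s,150+401/5-.4,270+117/5-.4,58)):
    p=onplane(d,u,v,z); print(n,p.round(1),(r@(p[:2]-[521.9,192.4])).round(1))
E
```

```text
knob t [514.2 228.3  74. ] [ 0.5 36.7]
cyl t [514.8 227.9  48. ] [ 1.  36.2]
knob s [510.9 227.3  74. ] [-2.9 36.5]
cyl s [510.7 227.4  48. ] [-3.1 36.6]
small knob t [533.  153.9  58. ] [  2.3 -40. ]
small knob s [530.5 157.1  58. ] [  0.5 -36.3]
```

drive_tool:
  series:
    - [-20,0,0,0]
    - [-30,0.5,0,-6]
    - [-30,0.5,0,-8]
    - [-30,0.5,0,-8]
    - [-27,0.5,-10,-8]
    - [-15,0.4,-20,0]
    - [0,0,-30,0]
    - [0,0,-30,0]
    - [0,0,-20,0]
    - [0,0,0,0]
    - [0,0,0,0]
    - [0,0,0,0]
  hand: 0.6

```text
time: 8.55
tool_pos: [513.5, 228.1, 189.4]
tcp_rot: [3.14, 0.002, 2.842]
contact_force: [0.0, -0.3, 0.1]
grip_width: 36.7
```

```bash
python3 - <<'E'
from h import *
d=cap('wrist','w3');s=cap('side','s4'); o=readout.get_obs(); print(o['time'],o['tool_pos'],np.degrees(o['tcp_rot'])[2],o['grip_width'],o['contact_force'])
E
```

```text
8.65 [513.49541434 228.10024827 189.44373681] 162.85985839634213 36.57381285996297 [-0.65386     0.45105414 -0.47823674]
```

View pics/w3.png

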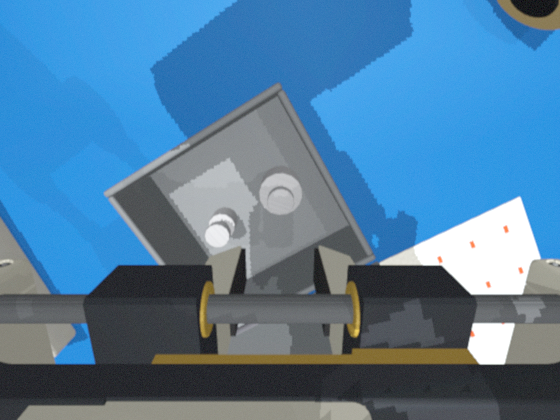

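View pics/s4.png

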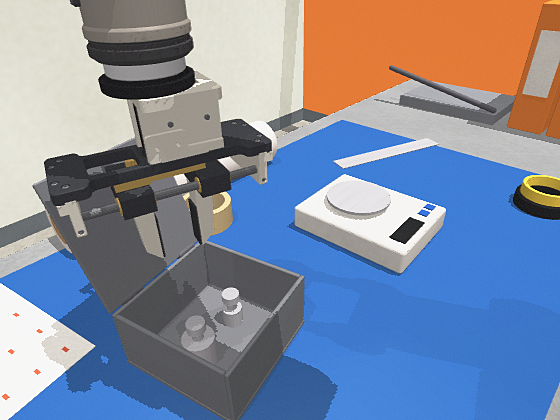

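```bash
python3 - <<'E'
from h import *
d=load('w3'); x=d['image'][160:250,190:320]; cv2.imwrite('pics/w3c.png',cv2.resize(x,None,fx=6,fy=6,interpolation=cv2.INTER_CUBIC))
g=cv2.cvtColor(cv2.resize(x,None,fx=4,fy=4,interpolation=cv2.INTER_CUBIC),cv2.COLOR_BGR2GRAY)
# expected radius
ze=d['eye'][2]; print(d['eye'].round(), 12*f(d)/(ze-74),21*f(d)/(ze-48))
P=pts(d); k=(P[...,2]>66)&(P[...,2]<82)&(abs(P[...,0]-513)<25)&(abs(P[...,1]-228)<25); print(P[k].mean(0),P[k].min(0),P[k].max(0),k.sum())
for u,v,z in ((282,200,74),(280.5,194,48)): print(onplane(d,u,v,z).round(1))
E
```

```text
[435. 253. 348.] 14.089320480747276 22.520936373587787
[511.2925324  230.49121499  74.57469493] [500.2587219  218.50774762  66.04233118] [523.74481246 242.07754708  76.90919531] 595
[511.5 232.   74. ]
[512.5 230.4  48. ]
```

View pics/w3c.png

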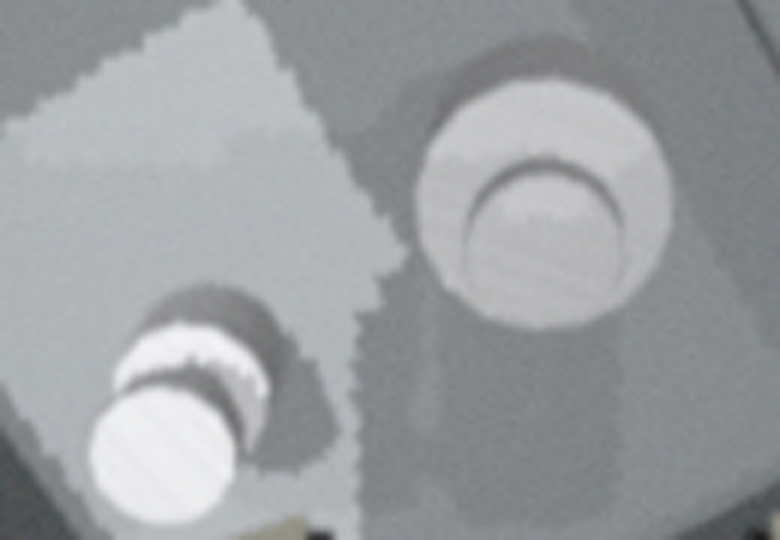

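drive_tool:
  series:
    - [-0.5,1,-15,0]
    - [0,0,-25,0]
    - [0,0,-25,0]
    - [0,0,-20,0]
    - [0,0,-15,0]
    - [0,0,-10,0]
    - [0,0,0,0]
    - [0,0,0,0]

```text
time: 9.45
tool_pos: [512.9, 229.1, 79.0]
tcp_rot: [3.141, 0.001, 2.843]
contact_force: [0.2, -0.7, -0.3]
grip_width: 36.9
```

drive_tool:
  series:
    - [0,0,-10,0]
    - [0,0,-10,0]
    - [0,0,-5,0]
    - [0,0,-2.5,0]
    - [0,0,0,0]
    - [0,0,0,0]

```text
time: 10.05
tool_pos: [512.5, 229.0, 50.8]
tcp_rot: [3.141, 0.0, 2.843]
contact_force: [0.2, -0.1, 0.9]
grip_width: 36.7
```

```bash
python3 - <<'E'
from h import *
d=cap('side','s5'); o=readout.get_obs(); print(o['time'],o['tool_pos'],np.degrees(o['tcp_rot'])[2],o['grip_width'],o['contact_force'])
cv2.imwrite('pics/s5c.png',cv2.resize(d['image'][130:420,20:340],None,fx=2,fy=2))
E
```

```text
10.1 [512.60190668 228.97843822  50.97459358] 162.8642446309154 37.03824174991455 [ 0.13178922 -0.06931688  0.02752232]
```

View pics/s5c.png

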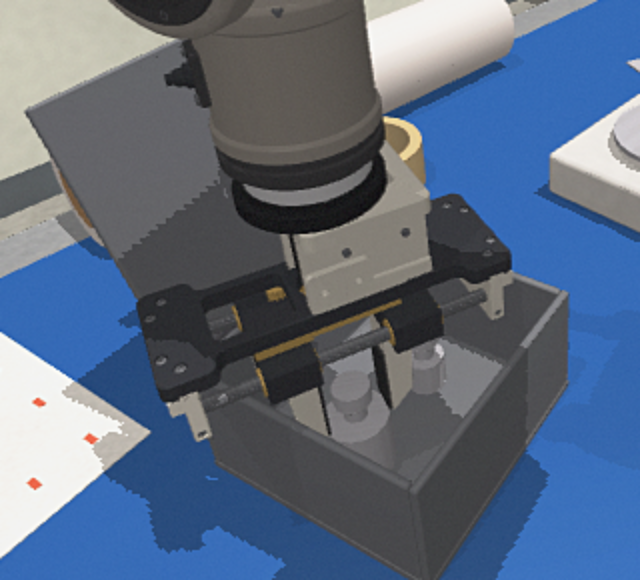

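drive_tool:
  series:
    - [0,0,0.5,0]
    - [0,0,0,0]
    - [0,0,0,0]
    - [0,0,0,0]
    - [0,0,0,0]
    - [0,0,0,0]
  hand: 1

```text
time: 10.7
tool_pos: [512.6, 229.1, 51.5]
tcp_rot: [3.141, 0.001, 2.843]
contact_force: [-0.2, 1.6, 2.4]
grip_width: 22.9
```

drive_tool:
  series:
    - [0,0,3,0]
    - [0,0,6,0]
    - [0,0,10,0]
    - [0,0,10,0]
    - [0,0,10,0]
    - [0,0,6,0]
    - [0,0,0,0]
    - [0,0,0,0]

```text
time: 11.5
tool_pos: [512.3, 228.9, 96.3]
tcp_rot: [3.141, 0.0, 2.843]
contact_force: [-0.9, -0.5, -3.3]
grip_width: 23.2
```

```bash
python3 - <<'E'
from h import *
d=cap('side','s6'); o=readout.get_obs(); print(o['time'],o['tool_pos'],np.degrees(o['tcp_rot']),o['grip_width'],o['contact_force'])
cv2.imwrite('pics/s6c.png',cv2.resize(d['image'][130:420,20:340],None,fx=2,fy=2))
E
```

```text
11.55 [512.08105809 228.83316582  95.93953117] [-1.79982259e+02 -3.14712579e-02  1.62865293e+02] 22.954916316234318 [-0.45326777 -0.051021   -3.95647822]
```

View pics/s6c.png

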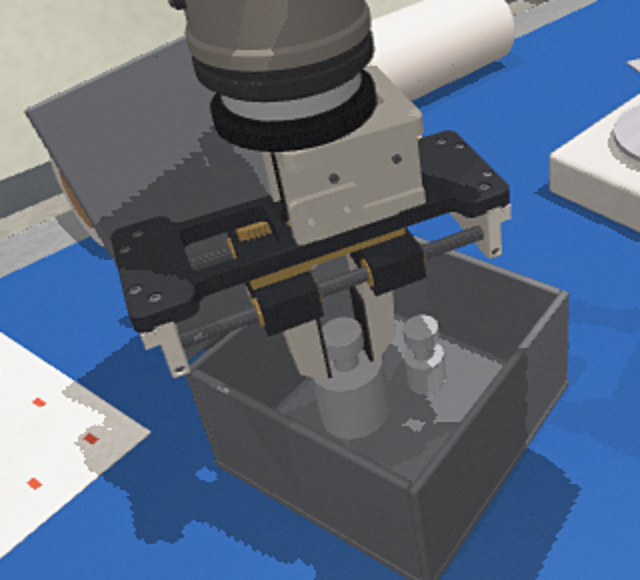

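drive_tool:
  series:
    - [0,0,8,0]
    - [0,0,15,0]
    - [0,0,20,0]
    - [0,0,20,0]
    - [0,0,12,0]
    - [0,-8,2,0]
    - [1,-18,0,0]
    - [3,-28,0,0]
    - [3,-32,0,0]
    - [3,-32,0,0]
    - [3,-32,0,0]
    - [3,-32,0,0]

```text
time: 12.75
tool_pos: [527.6, 45.1, 172.2]
tcp_rot: [-3.141, -0.002, 2.842]
contact_force: [0.4, 0.2, -5.2]
grip_width: 23.1
```

drive_tool:
  series:
    - [3,-32,0,0]
    - [3,-32,0,0]
    - [3,-32,0,0]
    - [3,-32,0,0]
    - [2,-28,0,0]
    - [2,-25,0,0]
    - [1,-17,0,0]
    - [0,-10,0,0]
    - [0,-2,0,0]
    - [0,0,0,0]
    - [0,0,0,0]
    - [0,0,0,0]

```text
time: 13.95
tool_pos: [545.4, -162.1, 173.3]
tcp_rot: [3.141, -0.0, 2.844]
contact_force: [0.3, -0.9, -3.6]
grip_width: 23.0
```

```bash
python3 - <<'E'
from h import *
d=cap('side','s7'); t=cap('top','t7'); w=cap('wrist','w7');o=readout.get_obs(); print(o['time'],o['tool_pos'],np.degrees(o['tcp_rot']),o['grip_width'],o['contact_force'])
cv2.imwrite('pics/s7c.png',cv2.resize(d['image'][0:290,240:560],None,fx=2,fy=2))
E
```

```text
14.1 [ 545.45258487 -162.51127696  173.33285687] [1.79993315e+02 6.10824643e-03 1.62913240e+02] 23.22201415334783 [-0.72512707 -0.89595168 -4.53414005]
```

View pics/s7c.png

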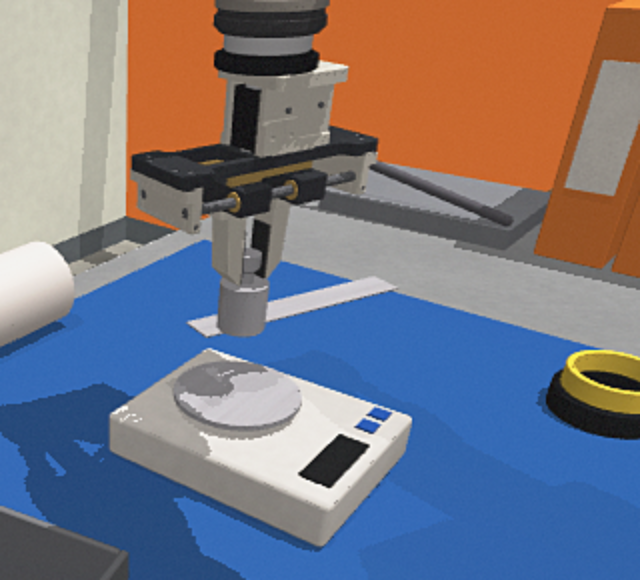

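View pics/w7.png

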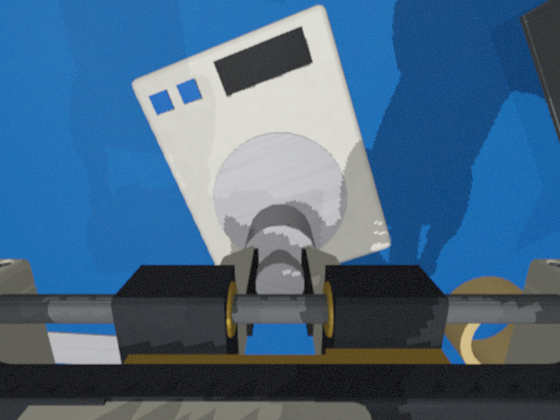

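```bash
python3 - <<'E'
from h import *
s=load('side0'); w=load('w7')
print(onplane(s,359,196.7,64).round(1), onplane(w,280,196,64).round(1))
# ext: wrist pan left edge 213,right 347, top 132
for u,v in ((213,192),(347,192),(280,132)): print(onplane(w,u,v,64).round(1))
P=pts(s); print(P[197,359])
E
```

```text
[ 535.3 -158.1   64. ] [ 537.6 -158.6   64. ]
[ 517.3 -212.6   64. ]
[ 551.2 -102.5   64. ]
[ 486.1 -142.8   64. ]
[ 536.25576748 -159.73275982   62.23920835]
```

drive_tool:
  series:
    - [-2,1,-6,0]
    - [-2,1,-10,0]
    - [0,0,-12,0]
    - [0,0,-12,0]
    - [0,0,-10,0]
    - [0,0,-6,0]
    - [0,0,-3,0]
    - [0,0,-1.5,0]
    - [0,0,0,0]
    - [0,0,0,0]

```text
time: 15.1
tool_pos: [541.6, -161.2, 113.1]
tcp_rot: [-3.142, 0.001, 2.843]
contact_force: [-0.2, -1.1, -4.8]
grip_width: 23.2
```

drive_tool:
  series:
    - [0,0,-0.5,0]
    - [0,0,-0.5,0]
    - [0,0,-0.5,0]
    - [0,0,0,0]

```text
time: 15.5
tool_pos: [541.3, -161.1, 111.2]
tcp_rot: [3.141, -0.0, 2.842]
contact_force: [0.8, -0.2, -5.1]
grip_width: 23.2
```

drive_tool:
  series:
    - [0,0,-0.5,0]
    - [0,0,-0.5,0]
    - [0,0,0,0]
    - [0,0,0,0]

```text
time: 15.9
tool_pos: [541.4, -161.1, 110.2]
tcp_rot: [3.141, -0.0, 2.843]
contact_force: [-0.8, 0.2, -3.3]
grip_width: 23.0
```

drive_tool:
  series:
    - [0,0,-0.5,0]
    - [0,0,0,0]
    - [0,0,0,0]

```text
time: 16.2
tool_pos: [541.4, -161.1, 109.7]
tcp_rot: [3.141, -0.0, 2.842]
contact_force: [0.1, 0.4, -4.2]
grip_width: 23.6
```

drive_tool:
  series:
    - [0,0,-0.5,0]
    - [0,0,0,0]
    - [0,0,0,0]

```text
time: 16.5
tool_pos: [541.5, -161.1, 109.5]
tcp_rot: [3.142, 0.0, 2.843]
contact_force: [-1.4, 0.5, -1.2]
grip_width: 23.0
```

```bash
python3 - <<'E'
from h import *
d=cap('side','s8'); o=readout.get_obs(); print(o['time'],o['tool_pos'],o['grip_width'],o['contact_force'])
cv2.imwrite('pics/s8c.png',cv2.resize(d['image'][100:260,270:470],None,fx=4,fy=3.5))
E
```

```text
16.55 [ 541.52441382 -161.09527557  109.55851817] 22.79621277378046 [-0.73082631 -0.01160798  0.08258922]
```

View pics/s8c.png

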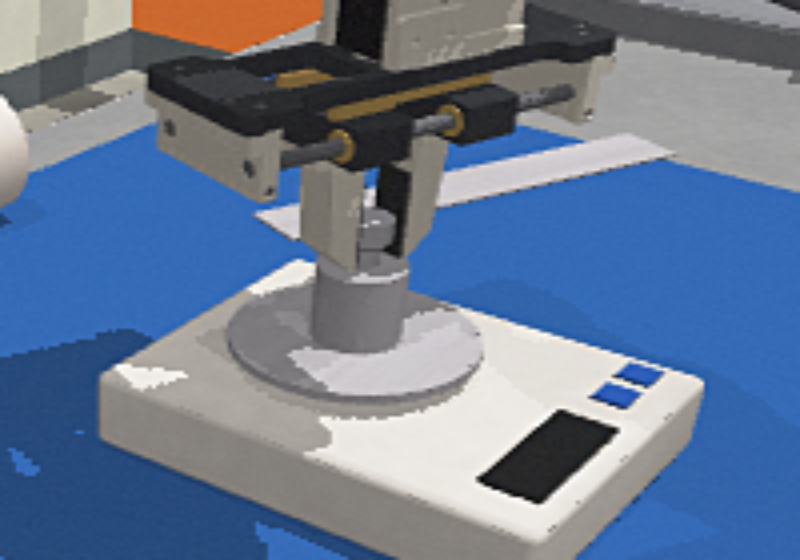

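drive_tool:
  series:
    - [0,0,0,0]
    - [0,0,0,0]
    - [0,0,0,0]
    - [0,0,0,0]
    - [0,0,0,0]
    - [0,0,0,0]
  hand: 0.5

```text
time: 17.15
tool_pos: [541.4, -161.1, 109.3]
tcp_rot: [3.142, 0.0, 2.842]
contact_force: [0.8, 0.2, -0.5]
grip_width: 45.9
```

drive_tool:
  series:
    - [0,0,5,0]
    - [0,0,10,0]
    - [0,0,20,0]
    - [0,0,25,0]
    - [0,0,25,0]
    - [-20,0,10,0]
    - [-40,0,0,0]
    - [-40,0,0,0]
    - [-20,0,0,0]
    - [0,0,0,0]
    - [0,0,0,0]
    - [0,0,0,0]

```text
time: 18.35
tool_pos: [422.5, -161.4, 204.7]
tcp_rot: [-3.142, 0.002, 2.843]
contact_force: [0.6, -0.4, -0.7]
grip_width: 45.7
```

```bash
python3 - <<'E'
from h import *
d=cap('side','s9'); t=cap('top','t9'); o=readout.get_obs(); print(o['time'],o['tool_pos'],o['grip_width'],o['contact_force'])
C=pts(d)
k=(C[...,2]>124)&(C[...,2]<140)&(abs(C[...,0]-541)<40)&(abs(C[...,1]+161)<40); print(C[k].mean(0),C[k].max(0),k.sum())
print('small', *(C[292,230:232].round(1)))
EE=0
E
```

```text
18.45 [ 422.28483199 -161.15937029  204.23936997] 46.30899961619206 [-0.02360292 -0.04485872 -0.19724071]
[ 538.20132756 -159.89560427  129.62496945] [ 551.74092993 -150.41421086  132.98145914] 113
small [532.6 155.   56.9] [531.3 154.3  57.4]
```

View pics/s9.png

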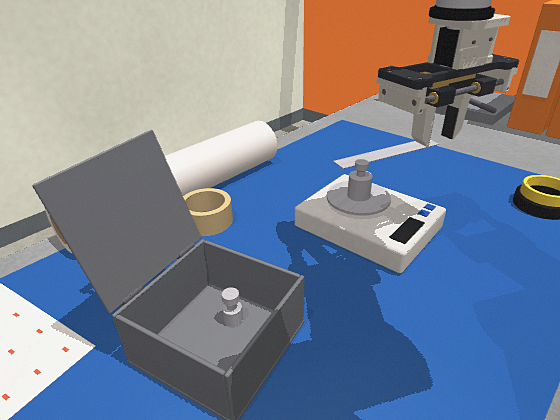

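View pics/t9.png

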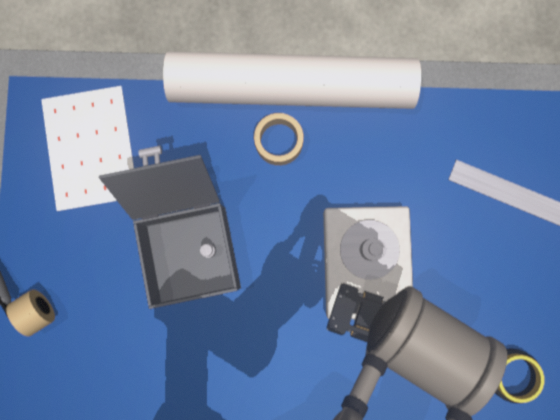

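The weight stands upright in the middle of the pan: in the top view the knob is at (372,249) and the pan centre at (370,249). The lid is open, the small weight is at (207,250) as before, and the tape is still at (278,138).

```bash
python3 -c "
from h import *
print(job.close_job())"
```

```text
the job is handed in; nothing more can be done
None
```

The lid is open on its stop and the big check weight stands upright near the middle of the pan. I handed the job in at about 18.5 s of the 53 s allowed; it gave no verdict.

- **Lid:** I pinched the handle end to end and swung it along its arc to about 1.72 rad. On release it fell open onto its stop and stayed there.
- **Big weight:** I took it by the knob and lowered it until the wrist force dropped to about zero, then let go. It sits about 3 mm from my best estimate of the pan's centre, and its knob top is at the expected height.
- **Pan centre:** The three cameras disagreed on this, with x between about 535 and 545 mm. I aimed at about (541, -161) mm, which leaves the weight well inside the 25 mm limit by any of them.
- **Bystanders:** The small weight and the tape roll are at the same pixels as before, and the gripper is clear of everything, with no contact force.

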